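# Read the sample cell in the photometer

### The job

Take the reading of the sample on the small bench photometer: push its raised lid fully shut, then push the black-knobbed cell lever back from its front position, past the click of the blank cell (one dot), all the way to its second stop (two dots), and only then press the green key fully down. Use fingertips only: grip and lift nothing, force nothing, leave the grey key and the glassware alone, and do not shift the instrument.

Things in the scene. Friction and masses are not known exactly. Their poses are not given: they have to be found in the camera images.
- photometer: bench photometer, off-white case, dark grey deck, 212 deep x 270 wide x 92 mm high to the deck, 6 kg, loose on rubber feet. Origin: centre of its underside on the bench; x runs from its front (sloping face with display, towards the robot) to its back, y to its left, z up. Lid on the left half of the deck, lever and two keys on the right; behind the lid nothing stands over 20 mm above the deck
- lid_hinge (a point): middle of the lid's hinge axis, which runs along the photometer's y, 100 mm above the bench, 60 mm behind the photometer's origin and 64 mm to its left
- lid_edge (a point): middle of the free edge of the lid, 122 mm from the hinge axis: above the hinge while the lid is up, at the front when it is shut
- lid_panel: the dark grey lid, a flat panel 122 x 122 x 14 mm plus a 9 mm lip on its free edge. Origin: middle of the hinge axis, near its hinged edge; its -x axis points along the panel to the free edge, y along the hinge, z out of the outer face (the face that looks back while the lid is up, and up when it is shut), which lies 10 mm from the origin along z
- lid (a joint): lid angle in rad: 0 shut, 1.57 upright, stop at 1.95. Near the upright it stays where it is left; pushed forward from behind to about 1 rad it sinks shut by itself in 1 to 2 s (1 to 2 N moves it), and may as well be pushed all the way
- lever_knob: black pear-shaped knob on the cell lever, 25 mm thick, 30 mm tall; origin at its centre, 110 mm from the lever's pivot. In the front position it is 139 mm above the bench (47 mm above the deck), 13 mm behind the photometer's origin and 50 mm to its right; at the second stop 54 mm farther back. An 8 mm steel shaft leads from it down into the slot. The deck round it is bare
- lever_pivot (a point): pivot of the lever, hidden 60 mm under the deck, 32 mm above the bench; the lever swings about it in the photometer's x-z plane
- cell_lever (a joint): lever angle in rad: 0 front seat (leans 0.25 to the front, white bar); 0.25 first click (upright, blank cell, one white dot); 0.5 second stop (leans 0.25 to the back, sample cell, two yellow dots); end of travel 0.53. A sprung plunger pulls it into each seat: 6 to 10 N at the knob takes it to the next, over 12 N to the end of travel; let go before half-way it falls back
- start_key_top (a point): centre of the top face of the green key, 18 x 22 mm, 102 mm above the bench, 50 mm in front of the photometer's origin and 30 mm to its right; it goes straight down 5 mm into a black surround 4 mm high and springs back
- start_key (a joint): green key, m pressed: 0 up, 0.005 fully down; 2 N to start, 5 N fully down
- zero_key_top (a point): centre of the top face of the grey key (resets the zero), same size and height as the green one, 70 mm to the right of it; not to be pressed
- zero_key (a joint): grey key, m pressed: 0 up, 0.005 fully down
- black_vial: sample vial with a black cap, 24 mm thick, 52 mm tall, loose, beside the photometer on its right; origin: centre of its underside
- reagent: glass reagent bottle with a green tape over the stopper, 55 mm thick, 93 mm tall, loose, on the left of the photometer; origin: centre of its underside
- flask: stoppered conical flask, 64 mm thick, 106 mm tall, loose, on the left of the photometer; origin: centre of its underside
- wash_bottle: white wash bottle with a blue cap and bent spout, 65 x 84 x 183 mm, loose, behind the photometer; origin: centre of its underside
Things that resemble listed ones, but are neither listed nor needed, are in the scene too. Leave any turquoise or yellow look-alike of the reagent alone.

How it is judged:
By the outcome, as a careful person would: the job done as asked, in the order asked, and still so for the second after the job is handed in, with the robot touching nothing.
It also fails if it takes over 45 s, if anything falls off the work surface, if the arm or the gripper's body presses on something with over 40 N, if the wrist force passes 120 N, or if a joint passes its speed limit or range.

### The arm

A 6-joint arm with a two-finger parallel gripper is mounted at the origin on a cart in front of the work surface, level with it; the furniture and walls round the work are solid. World frame = base frame: x ahead of the robot, y to its left, z up, the work surface at z = 0. Lengths are in m, angles in rad, forces in N, time in s.
With the tool pointing down it reaches from about 0.25 to 0.725 m from the base axis. Payload 4 kg.
Tool frame: the origin (TCP) lies on the centre line of the jaws, within the pads' length; the fingertips stand 22 mm ahead of it and the grasp point (between the pads) lies 3 mm ahead of it; z points along the fingers, y is the line along which they close (so a half turn about z gives the same grasp; the last joint's range is limited). The gripper opens to 85 mm and grips with 20 to 120 N. Pads are 22 mm wide; open, the fingers measure 114 mm over their backs; the gripper's body (76 mm by 85 mm) begins 54 mm behind the grasp point. The pads swing forward as they close: fully open they stand 13 mm farther back than shut.
Start: joints at [-1.269, 0.241, 0.005, 1.335, 0, 1.571], TCP at [0.149, -0.477, 0.253] pointing down, gripper open.
Joint ranges: [-2.72, 2.72], [-1.05, 1.87], [-1.09, 1.28], [-1.99, 2.15], [-1.42, 1.44], [-3.14, 3.14]. Speed limits (rad/s): [2.79, 2.79, 3.14, 3.14, 3.14, 3.14].

### API

Orientations are given as a unit quaternion [x, y, z, w].
In Python, from workcell import bot gives the robot as it stands.
- The arm moves only by the shell command python3 -m inch 'ROWS'. ROWS is JSON, one flat list of numbers, 7 for each row, row after row: the shift along the world's x, y, z in mm, then the turn, a rotation vector about the world's x, y, z in rad, then the opening in per cent of the stroke, from 0 (shut) to 100 (fully open). A call has 1 to 8 rows; each row is the pose to reach, as a shift and turn from the pose commanded when the call began; what a row does not reach only later rows make up. A row lasts 1/12 s, in which the tool goes at most 41.7 mm and 7.16 degrees, less where a joint would pass 70% of its speed; a pose out of reach is approached as far as the arm can. A call with a gripper value outside its range is refused whole. The fingers move at their own pace and stop on an object; the grip force is fixed at half the most. Time passes only in rows, so rows that repeat a pose let the fingers close. It gives the time, the measured TCP pose, the force, the opening and the grip force at its end, in the units of the state.
- bot.get_obs(): the state, without advancing time (a new reading comes with each control period).
- bot.camera(name): name is "scene" or "top" or "wrist"; returns the picture (420x560x3 uint8, blue, green, red); there is no depth.
- bot.camera_info(name): a dict with "intrinsics" (3x3 intrinsics, pixels), "camera_from_world" (4x4, takes a point from world to camera coordinates); the wrist camera has in their place "hand_eye" (4x4, takes a point from camera to tool coordinates, whose origin is the TCP and whose axes are the flange's). Camera axes: x right, y down, z forward; pixel columns grow to the right and rows downward; lengths in m; the calibration is good to about 2 mm. A picture is of the moment at which its call begins: read the wrist's pose just before it. camera_info takes no time and is no camera call.
- bot.job_done(): hands the job in; it is judged then, once.
Trained networks look in the newest picture that a camera, given by its name, has taken for a name from the list of things; names that differ only in an ending like _2 or _b are one class to them, and where a whole thing is asked for, a point or a joint stands for the part that bears it (a point fixed in the world has none). Each returns a list of dicts, best first, with "confidence" (0 to 1); they miss things now and then, are a little off and sometimes report something else, mostly with a low value. They report only what shows in the picture. A call takes as long as a camera call. They do not tell look-alikes from the thing itself.
- bot.silhouettes(camera, target): "mask" (420x560 bool, what is visible of it) and "uv" ([column, row] in pixels, amid what is visible of it).
- bot.spot_point(camera, target): "uv" ([column, row] in pixels: a listed point, or the origin of a listed thing).
The state is a dict: "clock": time; "joint_pos": joint angles; "joint_vel": joint speeds; "tau": joint torques, N m; "eef_pos": TCP position; "tool_rot": TCP orientation; "ft_force": force on the tool from outside, world axes, zero at the start; "ft_torque": the same for the moment, N m; "grip_width": finger opening in m; "grasp_force": force on a finger pad.
Only numpy, scipy, OpenCV 4.12 (cv2) and the standard library are available. Lean on these libraries where they do the work, as an engineer would, in place of code of your own. Each camera call takes 0.05 s, during which the arm holds its last target. There are 200 camera calls.

## Working session

There is one attempt and no reset: what is moved stays moved. The work goes in short steps, Python scripts to look and compute and a shell command to move; the robot and the scene stay as the last step left them, time stands still between calls to the robot, and variables do not carry over. Pictures are saved under pics/ and viewed, at most 10 in all, crops included, and the job is handed in when it is done.

```bash
mkdir -p pics; cat > h.py <<'E'
import numpy as np, cv2
from workcell import bot
from scipy.spatial.transform import Rotation as R
def P(cam):
    i=bot.camera_info(cam); K=np.array(i["intrinsics"])
    if "camera_from_world" in i: T=np.array(i["camera_from_world"])
    else:
        o=bot.get_obs(); W=np.eye(4); W[:3,:3]=R.from_quat(o["tool_rot"]).as_matrix(); W[:3,3]=o["eef_pos"]
        T=np.linalg.inv(W@np.array(i["hand_eye"]))
    return K@T[:3]
def tri(obs):
    A=[]
    for p,(u,v) in obs: A+= [u*p[2]-p[0], v*p[2]-p[1]]
    X=np.linalg.svd(np.array(A))[2][-1]; return X[:3]/X[3]
def atz(p,uv,z):
    u,v=uv;A=np.array([u*p[2]-p[0], v*p[2]-p[1]]); return np.linalg.solve(A[:,:2],-A[:,2]*z-A[:,3])
def proj(p,X):
    q=p@np.append(X,1); return q[:2]/q[2]
E
python3 - <<'E'
from h import *
ps={c:P(c) for c in("scene","top")}
ims={c:bot.camera(c) for c in ps}
for c in ims: cv2.imwrite(f"pics/{c}0.png",ims[c])
for n in ["lid_hinge","lid_edge","lever_knob","start_key_top","zero_key_top","photometer"]:
    d={c:bot.spot_point(c,n) for c in ps}
    for c in d: print(n,c,[(np.round(x["uv"],1),round(x["confidence"],2)) for x in d[c][:3]])
    if all(d.values()): 
        X=tri([(ps[c],d[c][0]["uv"]) for c in ps]); print("   ",X.round(4),[proj(ps[c],X).round(1)for c in ps])
E
```

```text
lid_hinge scene [(array([276.1, 206.3]), 0.82)]
lid_hinge top [(array([273.6, 219.3]), 0.64)]
    [0.4776 0.3179 0.1129] [array([276. , 206.3]), array([273.6, 219.2])]
lid_edge scene [(array([278.1, 162.8]), 0.69)]
lid_edge top [(array([273.9, 211.1]), 0.78), (array([249.3, 158.7]), 0.43)]
    [0.4778 0.3143 0.2218] [array([277.7, 162.9]), array([274. , 210.8])]
lever_knob scene [(array([326. , 207.4]), 0.68)]
lever_knob top [(array([315. , 180.3]), 0.48)]
    [0.5581 0.2241 0.1382] [array([326.7, 207.3]), array([314.8, 180.8])]
start_key_top scene [(array([322.9, 231.3]), 0.62), (array([349.5, 233.5]), 0.25)]
start_key_top top [(array([334.2, 200.7]), 0.66), (array([277.4, 213. ]), 0.53)]
    [0.5202 0.1783 0.1085] [array([321.2, 231.6]), array([334.7, 199.6])]
zero_key_top scene [(array([350.3, 236.2]), 0.49)]
zero_key_top top [(array([332.4, 202.7]), 0.7), (array([347.3, 173.6]), 0.59), (array([248.4, 268.3]), 0.55)]
    [0.542  0.1681 0.0921] [array([332. , 238.7]), array([338. , 191.6])]
photometer scene [(array([298.8, 260.6]), 0.97)]
photometer top [(array([305.2, 211.7]), 0.73)]
    [0.5097 0.2421 0.    ] [array([300.5, 260.3]), array([304.8, 212.8])]
```

```bash
python3 - <<'E'
import cv2
a=cv2.imread("pics/scene0.png");b=cv2.imread("pics/top0.png")
cv2.imwrite("pics/sc1.png",cv2.resize(a[120:330,170:450],(800,600)))
cv2.imwrite("pics/tc1.png",cv2.resize(b[80:320,180:460],None,fx=2.5,fy=2.5,interpolation=2))
E
```

```text
(no output)
```

View pics/sc1.png

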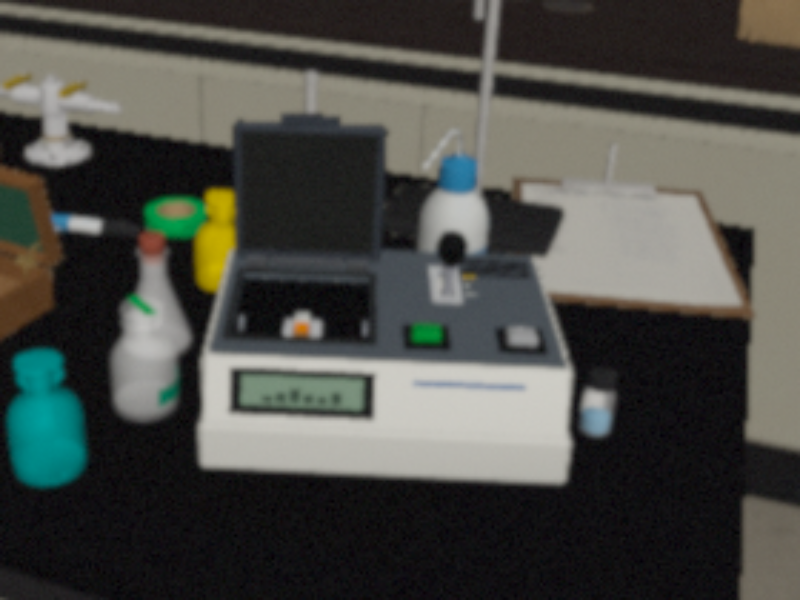

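View pics/tc1.png

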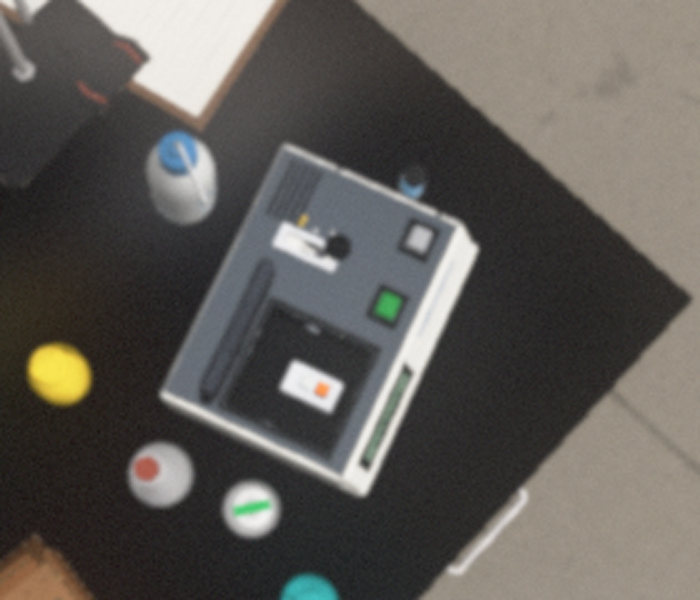

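View pics/top0.png

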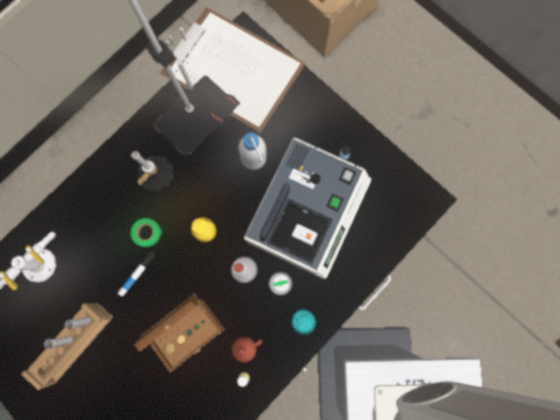

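The pictures show the lid raised, the lever forward, the green key at scene (320,237) / top (335,202), the grey key at scene (352,238) / top (348,176), and the knob at scene (329,207) / top (315,178). There is only one photometer. I'll fit its pose to these points.

```bash
cat > fit.py <<'E'
from h import *
from scipy.optimize import least_squares
M=dict(green=(-.05,-.03,.102),grey=(-.05,-.10,.102),knob=(.013,-.05,.139),bl=(.106,.135,.092),br=(.106,-.135,.092),edge=(.06,.064,.222),hinge=(.06,.064,.1))
O=dict(scene=dict(green=(319.5,237),grey=(352.4,238),knob=(328.6,206.8),edge=(278.1,162.8)),
 top=dict(green=(335.2,202.4),grey=(347.6,176),knob=(314.8,178.4),bl=(245.2,238),br=(294,138)))
ps={c:P(c) for c in O}
def w(q,m): 
    c,s=np.cos(q[2]),np.sin(q[2]); m=np.array(m); return np.array([q[0]+c*m[0]-s*m[1],q[1]+s*m[0]+c*m[1],m[2]+q[3]])
def f(q): return np.concatenate([proj(ps[c],w(q,M[n]))-O[c][n] for c in O for n in O[c]]+[[q[3]*2000*0.3]])
s=least_squares(f,[.51,.24,0.5,0],loss="soft_l1"); q=s.x
if __name__=="__main__":
    print(q.round(4)); print(f(q)[:-1].reshape(-1,2).round(1))
    for n in M: print(n,w(q,M[n]).round(4))
    for n,m in dict(behindlid=(.11,.064,.19),).items(): print(n,w(q,m).round(4))
    o=bot.get_obs(); print(o["eef_pos"],o["tool_rot"],o["joint_pos"],o["ft_force"])
    print(R.from_quat(o["tool_rot"]).as_matrix().round(3))
    for n in("wash_bottle","flask"):
        d=bot.spot_point("top",n); print(n,atz(ps["top"],d[0]["uv"],0),d[0]["confidence"])
E
python3 fit.py
```

```text
[ 0.5106  0.2336  1.1023 -0.0013]
[[-0.1 -1.1]
 [ 0.5 -0.6]
 [-0.4  0.7]
 [ 0.3  0.1]
 [ 0.5  0.2]
 [ 0.6 -0.3]
 [ 0.6  1.1]
 [-2.1  0.6]
 [-0.4 -1.7]]
green [0.5148 0.1754 0.1007]
grey [0.5772 0.1438 0.1007]
knob [0.5611 0.2226 0.1377]
bl [0.438  0.3891 0.0907]
br [0.6789 0.2672 0.0907]
edge [0.4806 0.316  0.2207]
hinge [0.4806 0.316  0.0987]
behindlid [0.5031 0.3606 0.1887]
[ 0.14861725 -0.47741377  0.25334505] [9.88637243e-01 1.50320989e-01 1.17805488e-05 3.59561939e-05] [-1.26901527e+00  2.40546542e-01  5.03100361e-03  1.33520615e+00
  1.24837974e-05  1.57079150e+00] [-1.23540299 -0.45858402 -0.2723542 ]
[[ 0.955  0.297  0.   ]
 [ 0.297 -0.955 -0.   ]
 [ 0.     0.    -1.   ]]
wash_bottle [0.65412258 0.37408235] 0.93
flask [0.37488365 0.39592366] 0.73
```

```bash
python3 -m inch '[15,36,11,0,0,0.1,0, 30,72,22,0,0,0.2,0, 45,108,33,0,0,0.3,0, 60,144,44,0,0,0.4,0, 75,180,55,0,0,0.5,0, 90,216,66,0,0,0.6,0, 105,252,77,0,0,0.7,0, 120,288,88,0,0,0.8,0]'
python3 -m inch '[16,38,0,0,0,0,0, 32,76,0,0,0,0,0, 48,114,0,0,0,0,0, 64,152,0,0,0,0,0, 80,190,0,0,0,0,0, 96,228,0,0,0,0,0, 112,266,0,0,0,0,0, 128,304,0,0,0,0,0]'
python3 -c "
from h import *
o=bot.get_obs();print(o['joint_pos'].round(2) if hasattr(o['joint_pos'],'round') else o['joint_pos'],R.from_quat(o['tool_rot']).as_matrix().round(3),o['grip_width'])"
```

```text
clock: 1.47
eef_pos: [0.2687, -0.1877, 0.3421]
tool_rot: [0.851, 0.525, 0.0, 0.001]
ft_force: [1.9, 0.1, -0.2]
grip_width: 0.0
grasp_force: 0.0
clock: 2.13
eef_pos: [0.3968, 0.1169, 0.3416]
tool_rot: [0.852, 0.524, 0.0, 0.0]
ft_force: [0.6, -1.3, 0.2]
grip_width: 0.0001
grasp_force: 0.0
[ 0.29  0.04  0.    1.53 -0.    2.33] [[ 0.451  0.892  0.001]
 [ 0.892 -0.451  0.   ]
 [ 0.001  0.001 -1.   ]] 0.0001393419562337114
```

```bash
python3 -m inch '[16,36,0,0,0,0,0, 32,72,0,0,0,0,0, 48,108,0,0,0,0,0, 64,144,0,0,0,0,0, 80,180,0,0,0,0,0, 96,216,0,0,0,0,0, 110,252,0,0,0,0,0, 110,252,0,0,0,0,0]'
python3 -m inch '[0,0,-35,0,0,0,0, 0,0,-70,0,0,0,0, 0,0,-105,0,0,0,0, 0,0,-140,0,0,0,0, 0,0,-140,0,0,0,0]'
```

```text
clock: 2.8
eef_pos: [0.5081, 0.3729, 0.3356]
tool_rot: [0.851, 0.526, -0.002, -0.001]
ft_force: [-1.5, -0.3, -2.9]
grip_width: -0.0
grasp_force: 0.0
clock: 3.22
eef_pos: [0.5021, 0.3633, 0.1923]
tool_rot: [0.852, 0.523, -0.008, 0.001]
ft_force: [-0.7, -0.3, -2.0]
grip_width: -0.0004
grasp_force: 0.0
```

```bash
python3 -m inch '[-5,-9,0,0,0,0,0, -9,-18,0,0,0,0,0, -13,-26,0,0,0,0,0, -17,-34,0,0,0,0,0, -21,-42,0,0,0,0,0, -25,-50,0,0,0,0,0, -29,-58,0,0,0,0,0, -33,-66,0,0,0,0,0]'
python3 -m inch '[-4,-8,0,0,0,0,0, -8,-16,0,0,0,0,0, -12,-24,0,0,0,0,0, -12,-24,0,0,0,0,0, -12,-24,0,0,0,0,0, -12,-24,10,0,0,0,0, -12,-24,30,0,0,0,0, -12,-24,60,0,0,0,0]'
python3 - <<'E'
from h import *
a=bot.camera("scene");cv2.imwrite("pics/s2.png",cv2.resize(a[120:330,170:450],(800,600)))
print(bot.spot_point("scene","lid_edge"))
E
```

```text
clock: 3.88
eef_pos: [0.4734, 0.2999, 0.2018]
tool_rot: [0.852, 0.523, 0.0, -0.0]
ft_force: [0.5, 0.3, -0.4]
grip_width: 0.0002
grasp_force: 0.3
clock: 4.55
eef_pos: [0.4605, 0.2762, 0.2599]
tool_rot: [0.852, 0.524, -0.003, -0.0]
ft_force: [0.2, 0.4, -0.2]
grip_width: -0.0001
grasp_force: 0.0
[{'uv': [271.0, 202.1], 'confidence': 0.56}, {'uv': [277.7, 213.8], 'confidence': 0.33}]
```

View pics/s2.png

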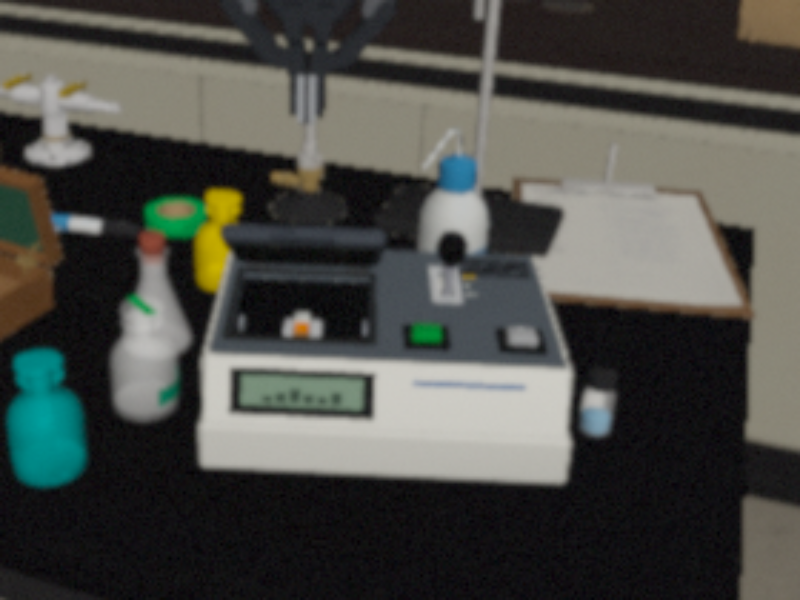

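The picture shows the lid's edge at (305,238) in the crop, so it is sinking forward, and the deck is unmoved. I'll move towards the lever while it falls, then check it.

```bash
python3 -m inch '[20,-24,0,0,0,0,0, 40,-48,0,0,0,0,0, 60,-72,0,0,0,0,0, 79,-96,0,0,0,0,0, 79,-96,0,0,0,0,0, 79,-96,0,0,0,0,0, 79,-96,0,0,0,0,0, 79,-96,0,0,0,0,0]'
python3 -m inch '[0,0,0,0,0,0,0, 0,0,0,0,0,0,0, 0,0,0,0,0,0,0, 0,0,0,0,0,0,0, 0,0,0,0,0,0,0, 0,0,0,0,0,0,0, 0,0,0,0,0,0,0]'
python3 - <<'E'
from h import *
a=bot.camera("scene");b=bot.camera("wrist")
cv2.imwrite("pics/s3.png",np.hstack([cv2.resize(a[150:300,200:400],(400,300)),cv2.resize(b,(400,300))]))
print(bot.spot_point("scene","lid_edge"))
p=P("wrist")
for n in("lever_knob","start_key_top"):
    d=bot.spot_point("wrist",n); print(n,[(x["uv"],x["confidence"]) for x in d[:2]], d and atz(p,d[0]["uv"],.138 if n[0]=="l" else .101))
E
```

```text
clock: 5.32
eef_pos: [0.5401, 0.1815, 0.2613]
tool_rot: [0.852, 0.524, -0.0, -0.0]
ft_force: [0.5, 0.0, 1.0]
grip_width: -0.0003
grasp_force: 0.0
clock: 5.9
eef_pos: [0.5406, 0.1806, 0.2613]
tool_rot: [0.852, 0.523, 0.0, 0.0]
ft_force: [-0.2, -0.4, 1.0]
grip_width: -0.0
grasp_force: 0.0
[{'uv': [273.6, 238.5], 'confidence': 0.79}]
lever_knob [([278.9, 145.8], 0.83)] [0.566248  0.2290029]
start_key_top [([256.7, 215.6], 0.85), ([62.3, 75.1], 0.66)] [0.51671664 0.17760979]
```

View pics/s3.png

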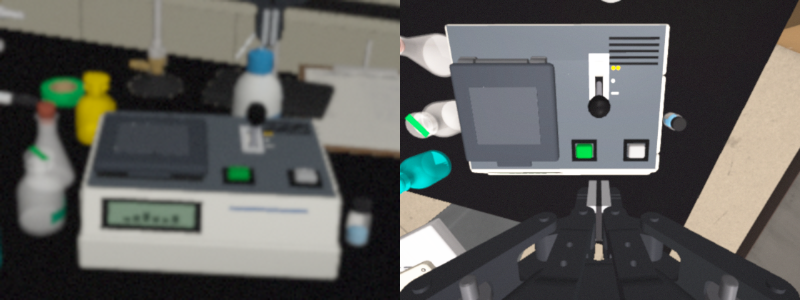

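```bash
python3 -m inch '[0,0,-35,0,0,0,0, 0,0,-70,0,0,0,0, 0,0,-100,0,0,0,0, 0,0,-111,0,0,0,0, 0,0,-111,0,0,0,0]'
python3 -m inch '[4,8,0,0,0,0,0, 7,14,0,0,0,0,0, 10,20,0,0,0,0,0, 12,24,0,0,0,0,0, 14,28,0,0,0,0,0, 16,32,0,0,0,0,0, 18,36,0,0,0,0,0, 20,40,0,0,0,0,0]'
python3 - <<'E'
from fit import *
d=bot.camera("scene"); print([x["uv"] for x in bot.spot_point("scene","lid_edge")[:1]])
for a in (0,.05,.1):
    print(a,proj(ps["scene"],w(q,(.06-.122*np.cos(a),.064,.1+.122*np.sin(a)))))
E
```

```text
clock: 6.57
eef_pos: [0.538, 0.1796, 0.1463]
tool_rot: [0.852, 0.523, -0.004, -0.001]
ft_force: [-0.9, -0.2, 0.9]
grip_width: -0.0003
grasp_force: 0.0
clock: 7.23
eef_pos: [0.5613, 0.2206, 0.1516]
tool_rot: [0.852, 0.523, 0.001, 0.001]
ft_force: [-0.0, -1.5, 0.4]
grip_width: -0.0002
grasp_force: 0.6
[[274.5, 233.7]]
0 [274.39330941 237.67237128]
0.05 [274.44827803 235.09500977]
0.1 [274.51177615 232.4358495 ]
```

```bash
for i in 1 2; do python3 -m inch '[2,4,0,0,0,0,0, 4,7,0,0,0,0,0, 4,7,0,0,0,0,0]' | grep -E "eef|force"; done
python3 - <<'E'
from h import *
p=P("wrist"); b=bot.camera("wrist")
d=bot.spot_point("wrist","lever_knob"); print([(x["uv"],x["confidence"]) for x in d[:2]], d and atz(p,d[0]["uv"],.14))
cv2.imwrite("pics/w4.png",cv2.resize(b[0:300,200:500],(600,600)))
E
```

```text
eef_pos: [0.565, 0.2286, 0.1502]
ft_force: [0.4, -0.1, 0.1]
grasp_force: 0.0
eef_pos: [0.5679, 0.2341, 0.1502]
ft_force: [-1.9, -1.9, 1.9]
grasp_force: 1.3
[([280.5, 235.6], 0.81)] [0.57993961 0.25480628]
```

View pics/w4.png

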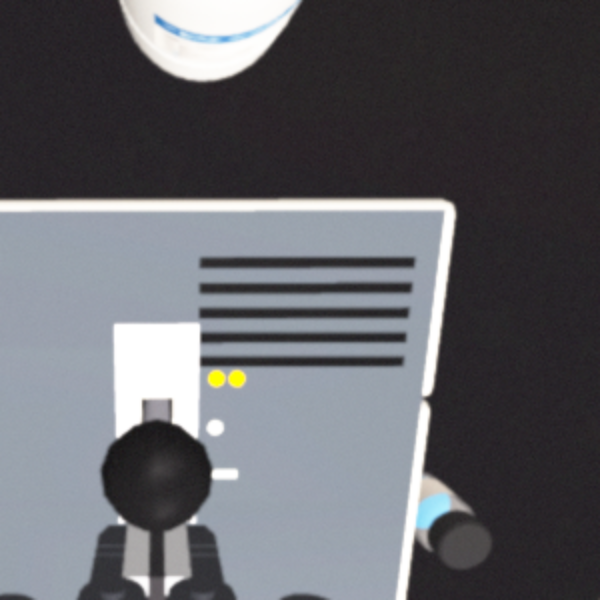

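The crop shows the knob at (157,475) with the fingertips behind it. It has moved back about 29 mm, so it is at the first click. I'll continue.

```bash
for i in 1 2 3; do python3 -m inch '[1,2,0,0,0,0,0, 2,4,0,0,0,0,0, 3,6,0,0,0,0,0]' | grep -E "eef|ft_force"; done
python3 - <<'E'
from h import *
p=P("wrist"); b=bot.camera("wrist")
d=bot.spot_point("wrist","lever_knob"); print([(x["uv"],x["confidence"]) for x in d[:2]], d and atz(p,d[0]["uv"],.14))
E
```

```text
eef_pos: [0.5716, 0.2408, 0.1503]
ft_force: [-1.3, -1.2, 1.0]
eef_pos: [0.5752, 0.2473, 0.1501]
ft_force: [0.0, 0.6, -0.1]
eef_pos: [0.578, 0.2531, 0.1504]
ft_force: [0.3, 0.8, 0.1]
[([277.4, 230.0], 0.7)] [0.58997523 0.27684881]
```

The force has dropped to zero and the knob is 53.5 mm back, so it should be in the second seat. I'll back off, go up above the green key and check.

```bash
python3 -m inch '[-8,-16,0,0,0,0,0, -16,-32,12,0,0,0,0, -28,-44,36,0,0,0,0, -42,-56,62,0,0,0,0, -62,-77,80,0,0,0,0, -62,-77,80,0,0,0,0, -62,-77,80,0,0,0,0, -62,-77,80,0,0,0,0]'
python3 - <<'E'
from h import *
p=P("wrist"); b=bot.camera("wrist"); a=bot.camera("scene"); bot.camera("top")
for n,z in(("lever_knob",.138),("start_key_top",.101),("lid_edge",.1)):
    d=bot.spot_point("wrist",n); print(n,[(x["uv"],x["confidence"]) for x in d[:2]], d and atz(p,d[0]["uv"],z))
print(bot.spot_point("scene","lid_edge")[:1],bot.spot_point("top","lever_knob")[:1])
cv2.imwrite("pics/w5.png",np.hstack([cv2.resize(a[150:300,200:400],(400,300)),cv2.resize(b,(400,300))]))
E
```

```text
clock: 9.45
eef_pos: [0.5159, 0.1757, 0.2303]
tool_rot: [0.852, 0.523, 0.0, -0.0]
ft_force: [-0.5, 0.2, 1.2]
grip_width: -0.0002
grasp_force: 0.0
lever_knob [([310.7, 36.6], 0.61)] [0.5898611  0.27648988]
start_key_top [([274.5, 209.0], 0.94)] [0.5145273  0.17879969]
lid_edge [([169.6, 218.9], 0.94)] [0.43050266 0.21120624]
[{'uv': [272.9, 232.5], 'confidence': 0.69}] [{'uv': [293.5, 165.4], 'confidence': 0.44}]
```

View pics/w5.png

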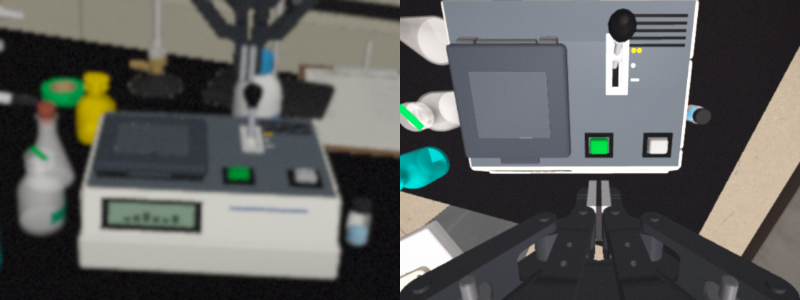

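Lid shut, lever at the rear seat by the two yellow dots, and the fingertips are above the green key. Now I press it.

```bash
python3 -m inch '[0,1,-35,0,0,0,0, 0,1,-70,0,0,0,0, 0,1,-90,0,0,0,0, 0,1,-100,0,0,0,0, 0,1,-100,0,0,0,0, 0,1,-100,0,0,0,0, 0,1,-100,0,0,0,0]'|grep -E "eef|ft_f"
for i in 1 2; do python3 -m inch '[0,0,-1,0,0,0,0, 0,0,-2,0,0,0,0, 0,0,-2,0,0,0,0]'|grep -E "eef|ft_f"; done
python3 -m inch '[0,0,-1,0,0,0,0, 0,0,-2,0,0,0,0, 0,0,-2,0,0,0,0, 0,0,-2,0,0,0,0]'|grep -E "eef|ft_f"
```

```text
eef_pos: [0.5169, 0.1771, 0.132]
ft_force: [0.3, -0.3, 0.4]
eef_pos: [0.5162, 0.1768, 0.1292]
ft_force: [-0.7, 0.2, 0.5]
eef_pos: [0.5155, 0.1766, 0.1262]
ft_force: [-0.1, 0.1, -0.3]
eef_pos: [0.5156, 0.1766, 0.1242]
ft_force: [-0.4, -0.2, 0.8]
```

```bash
for i in 1 2 3 4 5; do python3 -m inch '[0,0,-1,0,0,0,0, 0,0,-1,0,0,0,0, 0,0,-1,0,0,0,0]'|grep -E "eef|ft_f"; done
```

```text
eef_pos: [0.5156, 0.1766, 0.1235]
ft_force: [-0.8, -0.2, 2.0]
eef_pos: [0.5156, 0.1766, 0.1224]
ft_force: [-1.2, -0.5, 2.9]
eef_pos: [0.5156, 0.1766, 0.1214]
ft_force: [-1.2, -0.6, 3.1]
eef_pos: [0.5156, 0.1766, 0.1203]
ft_force: [-2.3, 0.9, 4.3]
eef_pos: [0.5156, 0.1766, 0.1194]
ft_force: [-1.3, 0.2, 4.8]
```

```bash
for i in 1 2; do python3 -m inch '[0,0,-1,0,0,0,0, 0,0,-1,0,0,0,0, 0,0,-1,0,0,0,0]'|grep -E "eef|ft_f"; done
```

```text
eef_pos: [0.5157, 0.1766, 0.119]
ft_force: [-3.4, -0.8, 7.5]
eef_pos: [0.5157, 0.1766, 0.1189]
ft_force: [-4.0, -1.6, 13.2]
```

The key has bottomed: the force rose steeply to 13 N while z stayed put. I'll retract and verify.

```bash
python3 -m inch '[0,0,10,0,0,0,0, 0,0,40,0,0,0,0, 0,0,75,0,0,0,0, 0,0,110,0,0,0,0, 0,0,110,0,0,0,0, 0,0,110,0,0,0,0]'|grep -E "clock|eef|ft_f"
python3 - <<'E'
from h import *
p=P("wrist"); b=bot.camera("wrist"); a=bot.camera("scene")
for n,z in(("lever_knob",.138),("start_key_top",.101),("lid_edge",.1)):
    d=bot.spot_point("wrist",n); print(n,d and atz(p,d[0]["uv"],z))
cv2.imwrite("pics/w6.png",np.hstack([cv2.resize(a[150:300,200:400],(400,300)),cv2.resize(b,(400,300))]))
E
```

```text
clock: 13.52
eef_pos: [0.5172, 0.1772, 0.2296]
ft_force: [0.7, -0.9, 0.0]
lever_knob [0.59023999 0.27547779]
start_key_top [0.51824068 0.18120438]
lid_edge [0.42733475 0.20880795]
```

View pics/w6.png

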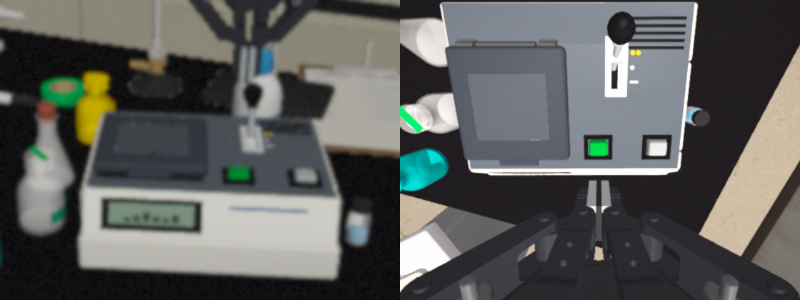

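The lid is shut, the knob is at the rear seat, the key has sprung back, nothing has shifted and the tool is clear of everything.

```bash
python3 -c "
from workcell import bot
print(bot.job_done())"
```

```text
the job is handed in; nothing more can be done
None
```

I shut the lid, pushed the lever back to its second stop (two dots), then pressed the green key fully down, and handed the job in at about 13.5 s; the last pictures showed the lid and lever holding and nothing shifted, but hand-in returned no verdict.

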